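Feed a machined block along the fence to the height gauge

ROBOT

A 6-joint arm with a two-finger parallel gripper is mounted at the origin on the work surface. World frame = base frame: x ahead of the robot, y to its left, z up, the work surface at z = 0. Lengths are in m, angles in rad, forces in N, time in s.
With the tool pointing down it reaches from about 0.3 to 0.875 m from the base axis. Payload 6.4 kg.
Tool frame: the origin (TCP) lies between the finger pads; the fingertips stand 11 mm ahead of it and the grasp point (between the pads) lies 8 mm behind it; z points along the fingers, x is the direction in which the jaws open and shut, and the axes are right-handed (so a half turn about z gives the same grasp; the last joint's range is limited). The gripper opens to 85 mm and grips with 20 to 120 N. Pads are 22 mm wide; open, the fingers measure 114 mm over their backs; the gripper's body (76 mm by 85 mm) begins 54 mm behind the grasp point. The pads swing forward as they close: fully open they stand 13 mm farther back than shut.
Start: joints at [-1.31, 0.181, 1.607, -0, 1.354, -0.206], TCP at [0.259, -0.513, 0.242] pointing down, gripper open.
Joint ranges: [-2.99, 2.99], [-0.89, 2.07], [0.3, 2.58], [-1.14, 4.28], [0, 2.63], [-3.12, 3.12]. Speed limits (rad/s): [2.57, 2.57, 3.01, 3.14, 3.14, 3.14].

INTERFACE

Orientations are given as a unit quaternion [x, y, z, w].
In Python, from plant import status, vision, ticket gives the robot as it stands.
- The arm moves only by the tool send_rows, never from a script. Its argument "steps" is one flat list of numbers, 7 for each row, row after row: the closure in counts, from 0 (fully open) to 255 (shut), then the shift along the tool's x, y, z in cm, then the turn, a rotation vector about the tool's x, y, z in degrees. A call has 1 to 12 rows; each row is the pose to reach, as a shift and turn from the pose commanded when the call began, along the tool's axes at that moment; what a row does not reach only later rows make up. A row lasts 1/12 s, in which the tool goes at most 41.7 mm and 7.16 degrees, less where a joint would pass 70% of its speed; a pose out of reach is approached as far as the arm can. A call with a gripper value outside its range is refused whole. The fingers move at their own pace and stop on an object; "squeeze" is the grip in N (left out, the last holds). Time passes only in rows, so rows that repeat a pose let the fingers close. It gives the time, the measured TCP pose, the force and the opening at its end, in the units of the state.
- status.observe(): the state, without advancing time (a new reading comes with each control period).
- vision.read_camera(name): name is "side" or "top" or "wrist"; returns the picture (480x640x3 uint8, red, green, blue); there is no depth.
- vision.calibration(name): a dict with "fovy" (degrees; the focal length in pixels is half the picture's height over the tangent of half this angle, whatever the lens; pixels are square), "cx", "cy" (the principal point, pixels), "cam_to_world" (4x4, takes a point from camera to world coordinates); the wrist camera has in their place "tool_from_camera" (4x4, takes a point from camera to tool coordinates, whose origin is the TCP and whose axes are the tool frame's). Camera axes: x right, y down, z forward; pixel columns grow to the right and rows downward; lengths in m; the calibration is good to about 2 mm. A picture is of the moment at which its call begins: read the wrist's pose just before it. calibration takes no time and is no camera call.
- ticket.sign_off(): hands the job in, once; it reports no verdict.
The state is a dict: "time_s": time; "qpos": joint angles; "joint_velocities": joint speeds; "joint_torque": joint torques, N m; "tcp_pos": TCP position; "tcp_rot": TCP orientation; "wrist_force": force on the tool from outside, world axes, zero at the start; "torque": the same for the moment, N m; "grip_width": finger opening in m.
Only numpy, scipy, OpenCV 4.12 (cv2) and the standard library are available. Lean on these libraries where they do the work, as an engineer would, in place of code of your own. Each camera call takes 0.05 s, during which the arm holds its last target.

TASK

Take the wooden push stick by its upright grip and use it to slide the aluminium block flat and square against the fence near where it lies, then feed it along the fence under the gauge arm until it meets the end stop, keeping it against the fence all the way. Only the stick may touch the block, which stays flat on the board. Then lay the stick flat on the bench, right way up and off the jig, and leave everything else where it is.

Things in the scene. Friction and masses are not known exactly. Their poses are not given: they have to be found in the camera images.
- fence_face (a point): On the working face of a fixed jig's aluminium fence (15 mm thick, 25 mm high), half-way along, at the top of the white board (12 mm thick, lying on the bench). y: along the fence, the feed direction (robot's left). x: square into the fence, away from the robot. The board spans x -120 to +40 mm, y -170 to +170 mm; the fence runs nearly its whole length on the far side.
- gauge_arm (a point): Centre of the underside of the fixed steel gauge arm, 48 mm above the board, same axes as fence_face. The arm, 100 x 22 x 12 mm, hangs over the track from a post behind the fence: 50 mm to either side of this point along x, 11 mm along y.
- stop_face (a point): Where the face of the dark steel end stop meets the fence face, at board level; same axes as fence_face, 140 mm further along y. The stop is 22 mm high and reaches 65 mm out from the fence.
- block_center (a point): Centre of the loose aluminium block, 60 mm (x) by 90 mm (y, roughly along the fence) by 40 mm high, two bore marks on top, 0.4 to 0.75 kg. It starts flat on the board near the right-hand (infeed) end, its long side some 5 to 30 mm off the fence and slightly turned. Home, its centre is 30 mm from the fence face and 45 mm short of the stop face.
- stick_grip (a point): Centre of the upright grip of the wooden push stick, 48 mm above the stick's underside. Grip: 64 mm long (stick's x), 20 mm thick (y), from 20 to 70 mm above the underside. x: along the bar to the forked nose; z up. Bar 22 mm wide, 20 mm high, from 130 mm behind to 120 mm ahead of this point. 0.16 kg, balances near the grip; starts on the bench right of the jig.
- stick_notch (a point): Vertex of the V-notch in the stick's nose, 120 mm ahead of stick_grip, 10 mm above the underside; same axes. Two prongs, 8 mm thick, 20 mm high, 34 mm long, spread 45 degrees to either side: a 90 degree notch that fits an upright corner of the block. Prong tips are 24 mm ahead of this point and 24 mm to either side (outer edges 30 mm).
- sleeve: Bystander, to be left alone: steel sleeve, 52 mm across, 75 mm high, beyond the fence on the right; origin at the centre of its underside.
- carton: Bystander, to be left alone: small carton beyond the fence, 70 x 100 x 60 mm; origin at the centre of its underside.
- tape: Bystander, to be left alone: roll of tape, 100 mm across, 45 mm high, to the right; origin at the centre of its underside.
- wrench: Bystander, to be left alone: wrench on the bench, on the left; origin at the centre of its underside.
- driver: Bystander, to be left alone: screwdriver lying right of and beyond the jig; origin at the centre of its underside.
- can: Bystander, to be left alone: white can, 60 mm across, 150 mm high, on the left; origin at the centre of its underside.
- cup: Bystander, to be left alone: mug, 80 mm across, 90 mm high, on the left; origin at the centre of its underside.
There are look-alikes about, which are no part of the job. What is shaped like the part that bears block_center but green is not meant.

How it is judged:
On the way, in this order (a step that is already met when the one before it is completed fails the run):
1. the block lies flat against the fence, still near the infeed end (x of block_center in the frame of fence_face above -0.035 m and angle between the y axis of block_center and the y axis of fence_face, either way round below 0.08 rad and y of block_center in the frame of fence_face below -0.03 m), for 0.1 s.
2. the block is fed along the fence by the stick (y of block_center in the frame of fence_face between 0 and 0.085 m and x of block_center in the frame of fence_face above -0.036 m and angle between the y axis of block_center and the y axis of fence_face, either way round below 0.08 rad and contact force between stick and block above 0.2 N), for 0.1 s.
At the end, for the whole second after the job is handed in: The block lies flat on the board within 5 mm of the fence and 6 mm of the end stop, square to the fence within 4 degrees, at rest; the stick lies right way up and at rest on the bench, touching neither jig nor block (x of block_center in the frame of fence_face above -0.035 m and angle between the y axis of block_center and the y axis of fence_face, either way round below 0.07 rad and y of block_center in the frame of stop_face above -0.051 m and z of block_center in the frame of fence_face below 0.024 m and linear speed of each of block, stick below 0.01 m/s and height (world z) of stick_grip below 0.053 m and angle between stick_grip's own z axis and vertical below 0.1 rad and contact force between stick and jig below 0.02 N and contact force between stick and block below 0.02 N).
It fails at once if the block strays from the fence (more than 8 mm or 7 degrees) while being fed, that is once its centre is past the point 30 mm before the fence's middle (y of block_center in the frame of fence_face above -0.03 m and (x of block_center in the frame of fence_face below -0.038 m or angle between the y axis of block_center and the y axis of fence_face, either way round above 0.12 rad)).
It fails at once if the robot touches the block (contact force between any of the fingers, the arm and block above 0.5 N).
It fails at once if the block is lifted or tipped off the board (z of block_center in the frame of fence_face above 0.032 m or angle between block_center's own z axis and vertical above 0.15 rad).
It fails at once if a bystander is pushed more than 30 mm (distance of any of sleeve, carton, tape, wrench, driver, can, cup from where it was at the start of the episode above 0.03 m).
It also fails if it takes over 64 s, if anything falls off the work surface, if the arm or the gripper's body presses on something with over 40 N, if the wrist force passes 120 N, or if a joint passes its speed limit or range.

## Working session

There is one attempt and no reset: what is moved stays moved. The work goes in short steps, Python scripts to look and compute and a tool call to move; the robot and the scene stay as the last step left them, time stands still between calls to the robot, and variables do not carry over. Pictures are saved under pics/ and viewed, and the job is handed in when it is done.

Besides the shell and the picture viewer there is one more tool, called after "Emit:" as name(argument=value, ...), one argument or row to a line, values as JSON. send_rows: Moves the arm, as the interface text tells. Its arguments: {"type":"object","properties":{"steps":{"type":"array","items":{"type":"number"}},"squeeze":{"type":"number"}},"required":["steps"]}

```bash
ls; mkdir -p pics; python3 - <<'E'
from plant import status, vision
import cv2
print(status.observe())
for n in ["side","top","wrist"]:
    c=vision.calibration(n); print(n,c)
    im=vision.read_camera(n); cv2.imwrite(f"pics/{n}0.png",im[:,:,::-1])
E
```

```text
pics
{'time_s': 0.0, 'qpos': array([-1.31029541e+00,  1.81523940e-01,  1.60800010e+00, -5.10641094e-06,
        1.35382381e+00, -2.06296611e-01]), 'joint_velocities': array([-3.03833560e-03, -2.52113222e-05,  6.51186340e-04, -8.69267958e-04,
       -4.94943978e-04,  1.66759616e-04]), 'joint_torque': array([ 2.00654863e-04, -4.44864500e+01, -3.51339519e+01, -1.77757342e-04,
        9.25336877e-03,  1.91059951e-05]), 'tcp_pos': array([ 0.25864143, -0.51294583,  0.24139758]), 'tcp_rot': array([ 8.51477719e-01, -5.24390049e-01, -6.38859933e-04, -6.01703042e-04]), 'wrist_force': array([-0.62824109,  0.26626232, -0.69572114]), 'torque': array([-0.02335722, -0.02462473, -0.06362454]), 'grip_width': 0.08522463253519619}
side {'fovy': 56.08233029738809, 'cx': 323.9972287150546, 'cy': 230.52203052549635, 'cam_to_world': array([[-0.78594992, -0.37608944,  0.49075397, -0.08701434],
       [-0.61813119,  0.45995152, -0.63746249,  0.79104776],
       [ 0.01401987, -0.80436393, -0.59397148,  0.83377949],
       [ 0.        ,  0.        ,  0.        ,  1.        ]])}
top {'fovy': 47.54430574422725, 
[... 156 characters left out ...]
    [-9.99911920e-01,  1.26696517e-02,  3.95370775e-03,
         1.30127371e-03],
       [-4.46707962e-03, -4.07510898e-02, -9.99159344e-01,
         1.33677150e+00],
       [ 0.00000000e+00,  0.00000000e+00,  0.00000000e+00,
         1.00000000e+00]])}
wrist {'fovy': 65.18020341020551, 'cx': 317.4607693052303, 'cy': 240.09249468081114, 'tool_from_camera': array([[ 9.99999932e-01,  5.75311418e-06,  3.67847932e-04,
         1.67050151e-04],
       [-1.25700957e-04,  9.45045285e-01,  3.26939435e-01,
        -8.28239307e-02],
       [-3.45752034e-04, -3.26939459e-01,  9.45045221e-01,
        -1.31708135e-01],
       [ 0.00000000e+00,  0.00000000e+00,  0.00000000e+00,
         1.00000000e+00]])}
```

View pics/top0.png

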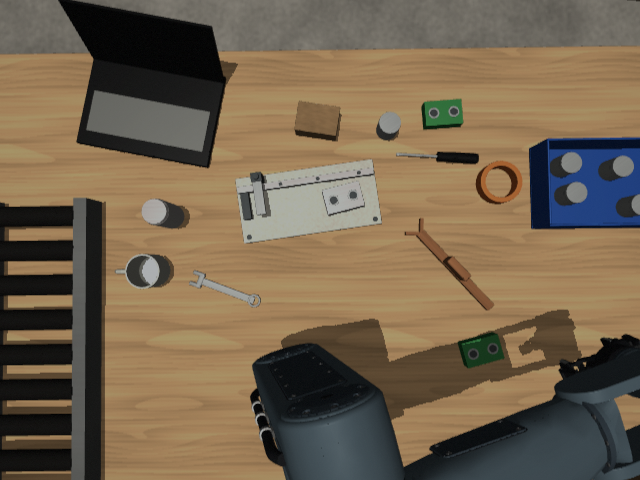

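View pics/side0.png

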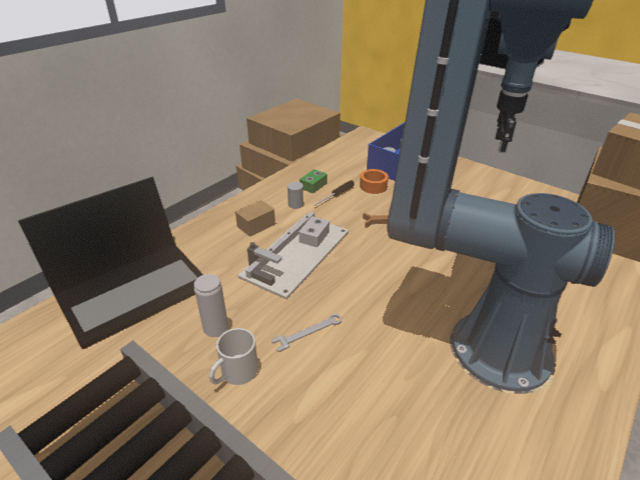

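View pics/wrist0.png

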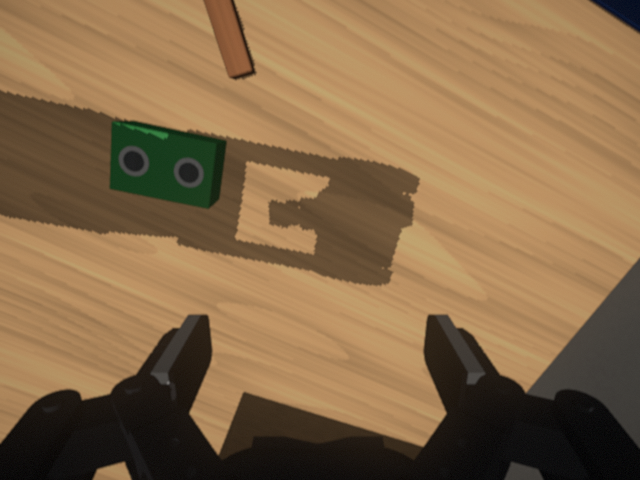

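The top view shows the jig board with corners near (237,180), (373,160), (382,222) and (247,243). The block is at (343,198). The stick's nose is near (415,228), its grip near (458,267) and its tail near (488,306). I'll enlarge these parts to measure them.

```bash
python3 - <<'E'
import cv2
im=cv2.imread("pics/top0.png")
cv2.imwrite("pics/topA.png",cv2.resize(im[150:250,230:390],None,fx=5,fy=5,interpolation=cv2.INTER_CUBIC))
cv2.imwrite("pics/topB.png",cv2.resize(im[210:315,395:500],None,fx=5.5,fy=5.5,interpolation=cv2.INTER_CUBIC))
E
```

```text
(no output)
```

View pics/topA.png

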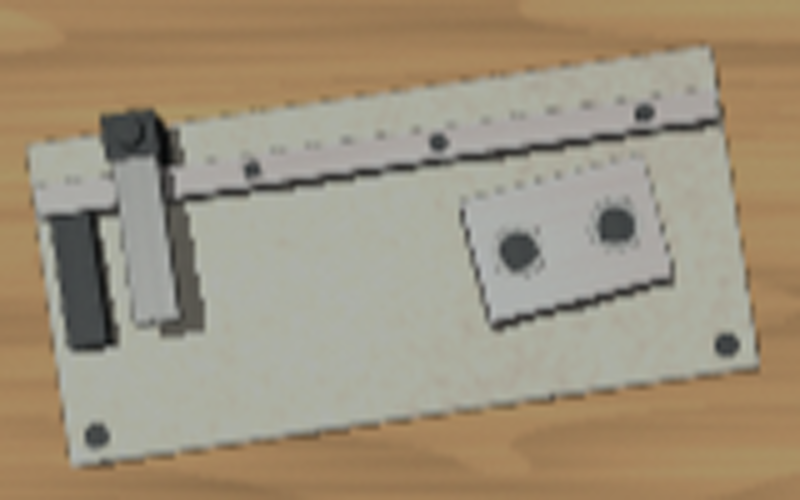

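View pics/topB.png

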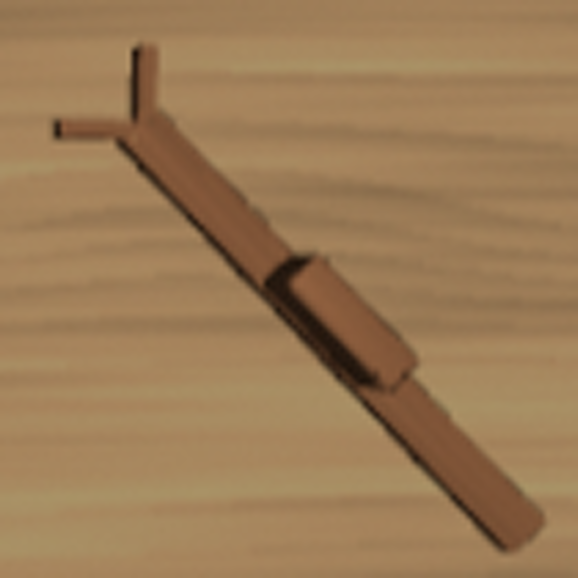

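```bash
cat > h.py <<'E'
import numpy as np, cv2
from plant import status, vision
from scipy.spatial.transform import Rotation as R
def ray(cal,uv,T=None):
    f=240/np.tan(np.radians(cal["fovy"])/2)
    T=cal["cam_to_world"] if T is None else T
    uv=np.atleast_2d(np.asarray(uv,float))
    d=np.c_[(uv[:,0]-cal["cx"])/f,(uv[:,1]-cal["cy"])/f,np.ones(len(uv))]@T[:3,:3].T
    return T[:3,3],d
def onz(cal,uv,z,T=None):
    o,d=ray(cal,uv,T); return o+d*((z-o[2])/d[:,2])[:,None]
def proj(cal,p,T=None):
    f=240/np.tan(np.radians(cal["fovy"])/2)
    T=cal["cam_to_world"] if T is None else T
    q=(np.atleast_2d(p)-T[:3,3])@T[:3,:3]
    return np.c_[f*q[:,0]/q[:,2]+cal["cx"],f*q[:,1]/q[:,2]+cal["cy"]]
def wristT(cal,s):
    T=np.eye(4);T[:3,:3]=R.from_quat(s["tcp_rot"]).as_matrix();T[:3,3]=s["tcp_pos"]
    return T@cal["tool_from_camera"]
E
python3 - <<'E'
from h import *
c=vision.calibration("top")
A=lambda l:(np.array(l,float)+.5)/5-.5+[230,150]
B=lambda l:(np.array(l,float)+.5)/5.5-.5+[395,210]
np.set_printoptions(precision=4,suppress=True)
b=onz(c,A([(28,143),(711,45),(760,368),(75,467)]),.012)
print("board",b, [np.linalg.norm(b[i]-b[i-1]) for i in range(4)])
yl=b[0]-b[1]; yl2=b[3]-b[2]; print(np.degrees(np.arctan2(-yl[0],yl[1])),np.degrees(np.arctan2(-yl2[0],yl2[1])))
k=onz(c,A([(462,207),(643,157),(673,275),(495,325)]),.052)
print("block",k,k.mean(0),[np.linalg.norm(k[i]-k[i-1]) for i in range(4)])
for e in (k[0]-k[1],k[3]-k[2]): print(np.degrees(np.arctan2(-e[0],e[1])))
bo=onz(c,A([(519,251),(617,225)]),.052);e=bo[0]-bo[1];print("bores",bo.mean(0),np.degrees(np.arctan2(-e[0],e[1])))
# fence face at z .012+.025
f=onz(c,A([(195,194),(720,121)]),.037);e=f[0]-f[1];print("fence top edge",f,np.degrees(np.arctan2(-e[0],e[1])))
# stick
g=onz(c,B([(320,255),(418,358),(395,388),(290,281)]),.070);print("grip",g,g.mean(0),[np.linalg.norm(g[i]-g[i-1]) for i in range(4)])
t=onz(c,B([(147,45),(58,128),(543,520),(508,550)]),.020);print("stick tips, tail",t)
E
```

```text
board [[ 0.6517  0.2157  0.012 ]
 [ 0.6955 -0.1191  0.012 ]
 [ 0.5369 -0.1403  0.012 ]
 [ 0.4929  0.1937  0.012 ]] [np.float64(0.16035265153040357), np.float64(0.3375844832346672), np.float64(0.16006104761053766), np.float64(0.3369556218236806)]
7.45581686212443 7.5048527157319915
block [[ 0.6125  0.0037  0.052 ]
 [ 0.6351 -0.0824  0.052 ]
 [ 0.5789 -0.0957  0.052 ]
 [ 0.5562 -0.0112  0.052 ]] [ 0.5957 -0.0464  0.052 ] [np.float64(0.058163580114414797), np.float64(0.08899105058706956), np.float64(0.057828865049827954), np.float64(0.08746261978929869)]
14.759318236210893
14.990412125999674
bores [ 0.5971 -0.0463  0.052 ] 14.165748159705654
fence top edge [[ 0.6223  0.1316  0.037 ]
 [ 0.6542 -0.1205  0.037 ]] 7.203129971241195
grip [[ 0.4548 -0.298   0.07  ]
 [ 0.411  -0.3382  0.07  ]
 [ 0.3985 -0.3283  0.07  ]
 [ 0.444  -0.2851  0.07  ]] [ 0.4271 -0.3124  0.07  ] [np.float64(0.016815120014870236), np.float64(0.05956587417489426), np.float64(0.01598240007909359), np.float64(0.0627864710532983)]
stick tips, tail [[ 0.5483 -0.2358  0.02  ]
 [ 0.5122 -0.196   0.02  ]
 [ 0.3381 -0.4045  0.02  ]
 [ 0.3252 -0.3889  0.02  ]]
```

```bash
cat >> h.py <<'E'
np.set_printoptions(precision=4,suppress=True)
def yawpitch(s):
    M=R.from_quat(s["tcp_rot"]).as_matrix(); return np.degrees(np.arctan2(M[1,0],M[0,0])),M
def plan(p,stickyaw,s=None):
    """tool x = stick y reversed: yaw = stickyaw-90; tool straight down"""
    s=s or status.observe()
    y,M=yawpitch(s); a=np.radians(stickyaw-90)
    X=np.array([np.cos(a),np.sin(a),0]);Z=np.array([0,0,-1.]);T=np.c_[X,np.cross(Z,X),Z]
    print("shift cm",M.T@(np.array(p)-s["tcp_pos"])*100,"turn deg",np.degrees(R.from_matrix(M.T@T).as_rotvec()),"yaw now",y+90)
# jig frame
YAW=np.radians(7.4); FX=np.array([np.cos(YAW),np.sin(YAW)]); FY=np.array([-np.sin(YAW),np.cos(YAW)]); F0=np.array([.634,.0427])
def j2w(x,y): return F0+x*FX+y*FY
def w2j(p): d=np.asarray(p)[...,:2]-F0; return np.stack([d@FX,d@FY],-1)
E
python3 - <<'E'
from h import *
plan([.427,-.311,.20],42.3)
E
```

```text
shift cm [-10.4645 -24.1258   4.1803] turn deg [ -0.0259   0.0735 -15.5551] yaw now 26.744933040375024
```

Emit:
send_rows(
  steps=[0,-5,-12,2,0,0,-7,0,-10.5,-24.1,4.2,0,0,-15.5,0,-10.5,-24.1,4.2,0,0,-15.5,0,-10.5,-24.1,4.2,0,0,-15.5,0,-10.5,-24.1,4.2,0,0,-15.5,0,-10.5,-24.1,4.2,0,0,-15.5,0,-10.5,-24.1,4.2,0,0,-15.5,0,-10.5,-24.1,4.2,0,0,-15.5,0,-10.5,-24.1,4.2,0,0,-15.5,0,-10.5,-24.1,4.2,0,0,-15.5,0,-10.5,-24.1,4.2,0,0,-15.5],
)

```text
time_s: 1.07
tcp_pos: [0.4262, -0.3125, 0.2005]
tcp_rot: [0.914, -0.405, 0.0, 0.0]
wrist_force: [-0.2, 1.2, 0.2]
grip_width: 0.0854
```

```bash
python3 - <<'E'
from h import *
s=status.observe(); im=vision.read_camera("wrist"); cv2.imwrite("pics/w1.png",im[:,:,::-1]); np.save("w1.npy",wristT(vision.calibration("wrist"),s))
print(s["time_s"],s["tcp_pos"],s["joint_velocities"]); print(yawpitch(s)[0]+90)
E
```

```text
1.0667 [ 0.4262 -0.3125  0.2005] [-0.0077 -0.0003  0.002   0.0005  0.0011  0.0041]
42.160683321441
```

View pics/w1.png

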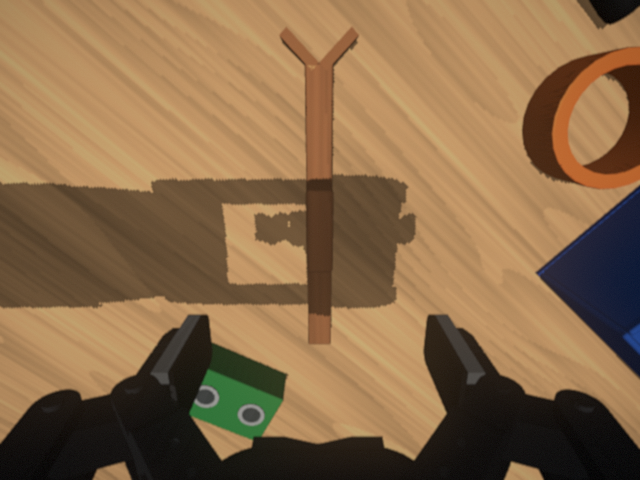

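The wrist view shows the stick upright in the picture. Its notch vertex is near (319,67), the grip top runs from rows 180 to 272, and the tail is near (319,344).

```bash
python3 - <<'E'
from h import *
c=vision.calibration("wrist");T=np.load("w1.npy")
im=cv2.imread("pics/w1.png")
cv2.imwrite("pics/w1z.png",cv2.resize(im[15:355,270:370],None,fx=1.75*1,fy=1.75,interpolation=cv2.INTER_CUBIC))
b=onz(c,[(319,67),(319.5,330),(319.5,344)],.02,T);print(b)
d=b[0]-b[2];print(np.linalg.norm(d),np.degrees(np.arctan2(d[1],d[0])))
u=d/np.linalg.norm(d); print("grip from notch",b[0]-.12*u,"from tail",b[2]+.13*u)
g=onz(c,[(319,180),(319.5,272)],.07,T);print("grip top",g,g.mean(0),np.linalg.norm(g[0]-g[1]))
E
```

```text
[[ 0.5112 -0.2369  0.02  ]
 [ 0.341  -0.3921  0.02  ]
 [ 0.3294 -0.4027  0.02  ]]
0.24606505664336806 42.35830341245572
grip from notch [ 0.4226 -0.3178  0.02  ] from tail [ 0.4255 -0.3151  0.02  ]
grip top [[ 0.454  -0.2886  0.07  ]
 [ 0.4022 -0.3362  0.07  ]] [ 0.4281 -0.3124  0.07  ] 0.07025705044078319
```

View pics/w1z.png

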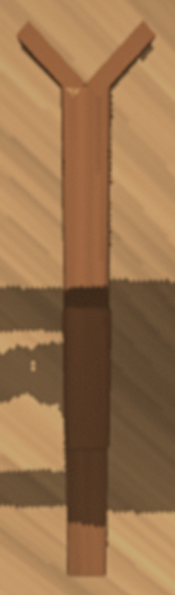

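```bash
python3 - <<'E'
from h import *
c=vision.calibration("wrist");T=np.load("w1.npy")
b=onz(c,[(318.6,63),(319.5,343.5)],.02,T);d=b[0]-b[1];u=d/np.linalg.norm(d)
print(np.linalg.norm(d),np.degrees(np.arctan2(d[1],d[0])),"grip from notch",b[0]-.12*u,"from tail",b[1]+.13*u)
g=onz(c,[(319,191),(319.5,272)],.07,T);print("grip top",g.mean(0),np.linalg.norm(g[0]-g[1]))
plan([.425,-.315,.043],42.35)
E
```

```text
0.24825828538093073 42.42708437149333 grip from notch [ 0.4245 -0.3158  0.02  ] from tail [ 0.4258 -0.3146  0.02  ]
grip top [ 0.4252 -0.315   0.07  ] 0.062457601014108785
shift cm [ 0.1009  0.2455 15.754 ] turn deg [ 0.0156 -0.0288 -0.2102] yaw now 42.13982557748993
```

Emit:
send_rows(
  steps=[0,0.1,0.25,4,0,0,-0.2,0,0.1,0.25,8,0,0,-0.2,0,0.1,0.25,12,0,0,-0.2,0,0.1,0.25,14.5,0,0,-0.2,0,0.1,0.25,15.7,0,0,-0.2,0,0.1,0.25,15.7,0,0,-0.2,0,0.1,0.25,15.7,0,0,-0.2,0,0.1,0.25,15.7,0,0,-0.2],
)

```text
time_s: 1.78
tcp_pos: [0.4266, -0.3154, 0.0453]
tcp_rot: [0.915, -0.403, 0.002, 0.001]
wrist_force: [-0.3, -0.5, -0.3]
grip_width: 0.085
```

Emit:
send_rows(
  steps=[255,0,0,0,0,0,0,255,0,0,0,0,0,0,255,0,0,0,0,0,0,255,0,0,0,0,0,0,255,0,0,0,0,0,0,255,0,0,0,0,0,0,255,0,0,0,0,0,0,255,0,0,0,0,0,0,255,0,0,0,0,0,0,255,0,0,0,0,0,0],
  squeeze=70,
)

```text
time_s: 2.62
tcp_pos: [0.4258, -0.3138, 0.0437]
tcp_rot: [0.915, -0.403, 0.0, 0.0]
wrist_force: [-1.2, 1.6, 6.4]
grip_width: 0.0193
```

Emit:
send_rows(
  steps=[255,0,0,-3,0,0,0,255,0,0,-6,0,0,0,255,0,0,-8,0,0,0,255,0,0,-8,0,0,0,255,0,0,-8,0,0,0],
)

```text
time_s: 3.03
tcp_pos: [0.426, -0.3141, 0.1239]
tcp_rot: [0.915, -0.403, 0.001, 0.0]
wrist_force: [0.3, 0.2, -2.1]
grip_width: 0.0191
```

```bash
python3 - <<'E'
from h import *
s=status.observe(); im=vision.read_camera("wrist"); cv2.imwrite("pics/w2.png",im[:,:,::-1]); np.save("w2.npy",wristT(vision.calibration("wrist"),s))
print(s["tcp_pos"],s["wrist_force"],s["grip_width"])
im=vision.read_camera("side"); cv2.imwrite("pics/s2.png",im[:,:,::-1])
plan([*j2w(-.244,-.083),.12],7.4)
E
```

```text
[ 0.426  -0.3141  0.1239] [ 0.2596  0.2075 -2.1384] 0.01913608339914081
shift cm [-19.3242 -14.6877   0.2224] turn deg [ 0.0433  0.1474 35.0441] yaw now 42.4441228216769
```

View pics/w2.png

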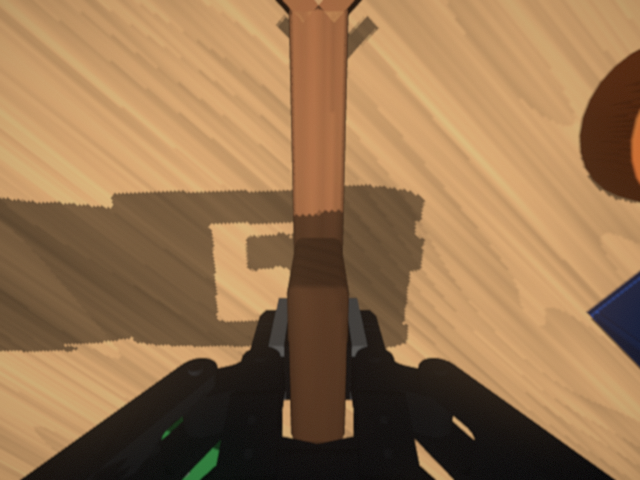

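```bash
python3 - <<'E'
from h import *
c=vision.calibration("wrist");T=np.load("w2.npy")
b=onz(c,[(318.5,8),(318.5,205)],.1000,T);print(b)
d=b[0]-[ 0.426 , -0.3141 , 0.1239];print(np.linalg.norm(d[:2]),np.degrees(np.arctan2(d[1],d[0])))
E
```

```text
[[ 0.513  -0.2349  0.1   ]
 [ 0.4592 -0.2842  0.1   ]]
0.11767796751644571 42.31669486611075
```

View pics/s2.png

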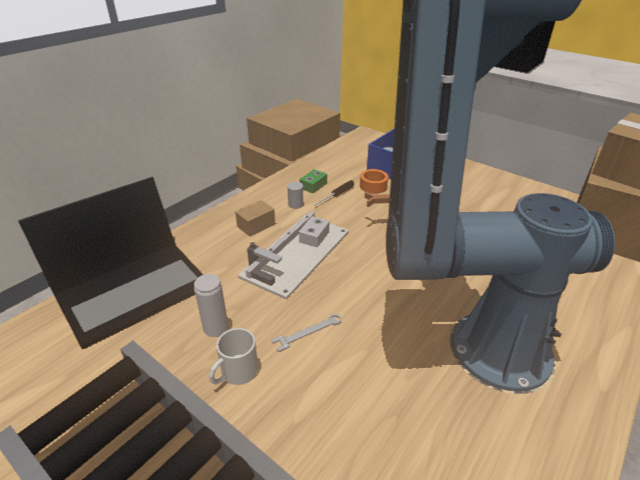

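Emit:
send_rows(
  steps=[255,-4,-3,0,0,0,7,255,-7.5,-5.7,0,0,0,14,255,-11,-8.5,0,0,0,21,255,-14.5,-11,0,0,0,28,255,-17.5,-13.3,0,0,0,34,255,-19.3,-14.7,0.2,0,0,35,255,-19.3,-14.7,0.2,0,0,35,255,-19.3,-14.7,0.2,0,0,35,255,-19.3,-14.7,0.2,0,0,35,255,-19.3,-14.7,0.2,0,0,35],
)

```text
time_s: 3.97
tcp_pos: [0.4038, -0.0729, 0.1208]
tcp_rot: [0.751, -0.66, -0.0, 0.0]
wrist_force: [-0.7, -0.2, -1.2]
grip_width: 0.0193
```

```bash
python3 - <<'E'
from h import *
s=status.observe()
print(s["tcp_pos"],s["wrist_force"],s["grip_width"])
for n in ("wrist","top"):
    im=vision.read_camera(n); cv2.imwrite(f"pics/{n}3.png",im[:,:,::-1])
im=cv2.imread("pics/top3.png");cv2.imwrite("pics/top3z.png",cv2.resize(im[150:300,230:430],None,fx=4,fy=4,interpolation=cv2.INTER_CUBIC))
plan([*j2w(-.244,-.083),.060],7.4)
E
```

```text
[ 0.4038 -0.0729  0.1208] [-0.6649 -0.2369 -1.2437] 0.019329809702708534
shift cm [-0.2266  0.0816  6.1023] turn deg [ 0.0262  0.0083 -0.0563] yaw now 7.343667158438535
```

View pics/wrist3.png

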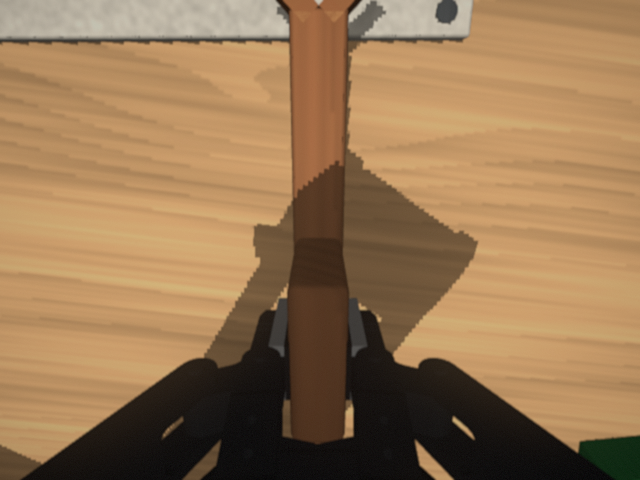

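View pics/top3z.png

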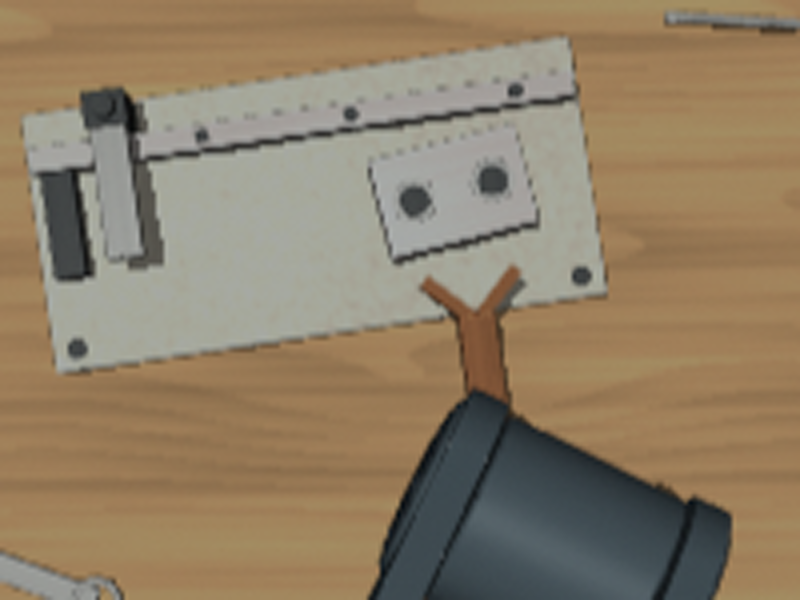

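Emit:
send_rows(
  steps=[255,-0.2,0.1,3,0,0,0,255,-0.2,0.1,5,0,0,0,255,-0.2,0.1,6.1,0,0,0,255,-0.2,0.1,6.1,0,0,0,255,-0.2,0.1,6.1,0,0,0,255,-0.2,0.1,6.1,0,0,0],
)

```text
time_s: 4.57
tcp_pos: [0.4032, -0.0711, 0.0609]
tcp_rot: [0.751, -0.66, 0.0, -0.0]
wrist_force: [0.0, 0.2, -0.9]
grip_width: 0.0192
```

```bash
cat > look.py <<'E'
import sys
from h import *
s=status.observe()
print(s["time_s"],s["tcp_pos"],s["wrist_force"],s["grip_width"],"jig xy",w2j(s["tcp_pos"]))
im=vision.read_camera("top")[:,:,::-1]; n=sys.argv[1]; cv2.imwrite(f"pics/{n}.png",im)
cv2.imwrite(f"pics/{n}z.png",cv2.resize(im[150:300,230:430],None,fx=4,fy=4,interpolation=cv2.INTER_CUBIC))
E
python3 look.py t4
```

```text
4.5667 [ 0.4032 -0.0711  0.0609] [ 0.04    0.2268 -0.9272] 0.019218439540717523 jig xy [-0.2436 -0.0831]
```

View pics/t4z.png

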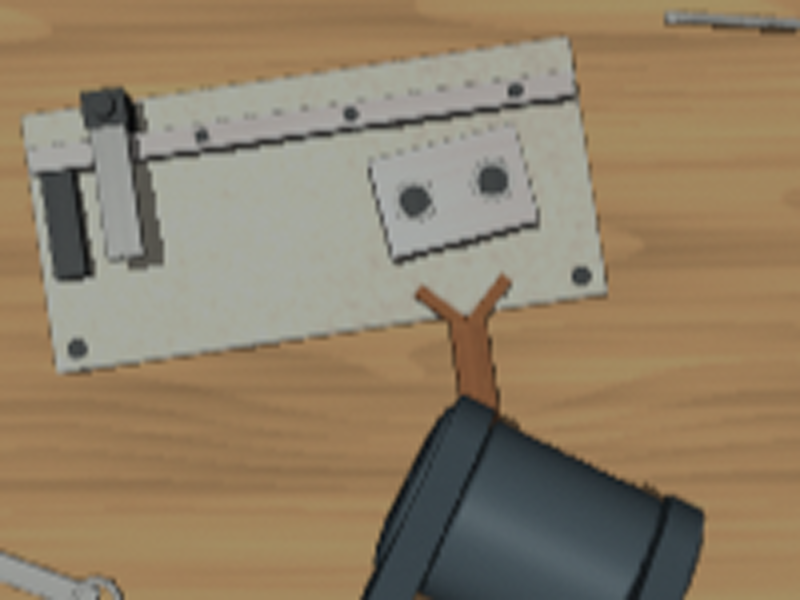

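Emit:
send_rows(
  steps=[255,0,-0.5,0,0,0,0,255,0,-1,0,0,0,0,255,0,-1.4,0,0,0,0,255,0,-1.7,0,0,0,0,255,0,-2,0,0,0,0,255,0,-2.3,0,0,0,0,255,0,-2.6,0,0,0,0,255,0,-2.9,0,0,0,0,255,0,-3.2,0,0,0,0,255,0,-3.4,0,0,0,0,255,0,-3.6,0,0,0,0,255,0,-3.7,0,0,0,0],
)

```text
time_s: 5.62
tcp_pos: [0.4394, -0.0654, 0.0602]
tcp_rot: [0.752, -0.66, -0.0, 0.0]
wrist_force: [-1.4, 0.2, -2.6]
grip_width: 0.0192
```

```bash
python3 look.py t5
```

```text
5.6167 [ 0.4394 -0.0654  0.0602] [-1.4263  0.197  -2.5969] 0.019229907568015778 jig xy [-0.2069 -0.0822]
```

View pics/t5z.png

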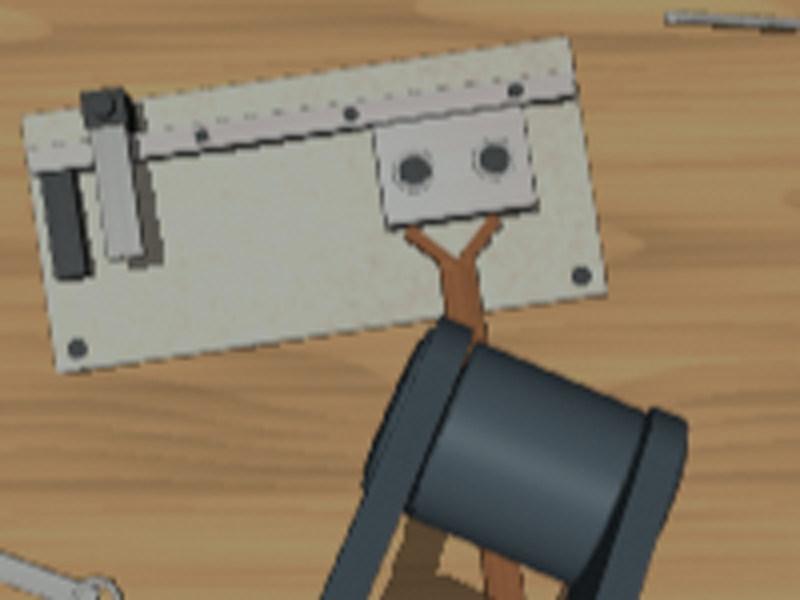

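The block is almost flat on the fence. I'll go on in 1 mm steps and watch the force.

Emit:
send_rows(
  steps=[255,0,-0.1,0,0,0,0,255,0,-0.2,0,0,0,0,255,0,-0.3,0,0,0,0,255,0,-0.3,0,0,0,0,255,0,-0.3,0,0,0,0],
)

```text
time_s: 6.08
tcp_pos: [0.4424, -0.0651, 0.0603]
tcp_rot: [0.752, -0.66, 0.0, -0.0]
wrist_force: [-0.2, -0.2, -2.0]
grip_width: 0.0193
```

Emit:
send_rows(
  steps=[255,0,-0.1,0,0,0,0,255,0,-0.2,0,0,0,0,255,0,-0.2,0,0,0,0,255,0,-0.2,0,0,0,0],
)

```text
time_s: 6.42
tcp_pos: [0.4429, -0.0646, 0.0598]
tcp_rot: [0.752, -0.66, -0.001, 0.001]
wrist_force: [-4.7, -2.9, -2.1]
grip_width: 0.0193
```

```bash
python3 look.py t6; python3 - <<'E'
from h import *
im=cv2.imread("pics/t6.png");cv2.imwrite("pics/t6zz.png",cv2.resize(im[165:225,310:385],None,fx=10,fy=10,interpolation=cv2.INTER_CUBIC))
E
```

```text
6.4167 [ 0.4429 -0.0646  0.0598] [-4.6624 -2.9391 -2.0824] 0.019334606226696586 jig xy [-0.2033 -0.0818]
```

View pics/t6zz.png

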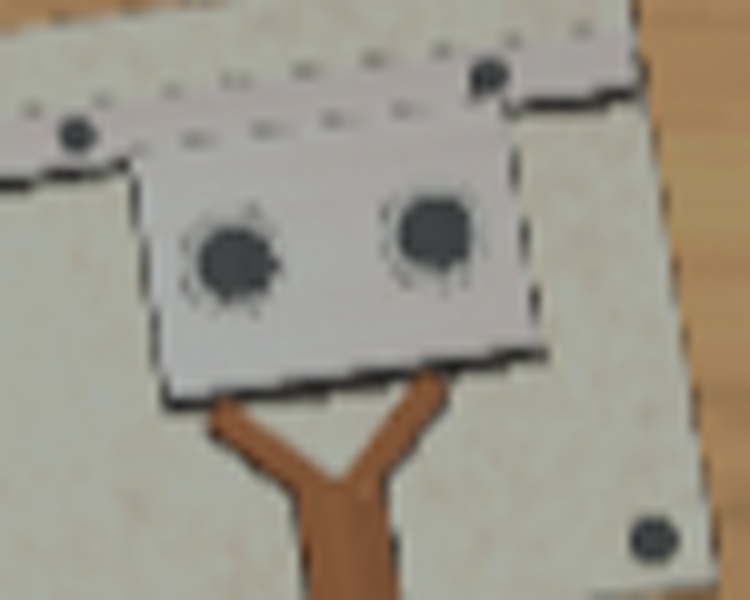

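```bash
python3 - <<'E'
from h import *
c=vision.calibration("top")
Z=lambda l:(np.array(l,float)+.5)/10-.5+[310,165]
b=onz(c,Z([(236,262),(435,232)]),.052); e=b[0]-b[1]
print(w2j(b),w2j(b).mean(0),np.degrees(np.arctan2(-e[0],e[1]))-7.4)
k=onz(c,Z([(168,400),(540,345)]),.052);print("near top corners",w2j(k))
l=onz(c,Z([(223,402),(438,378),(342,475)]),.036);print("tips",w2j(l))
E
```

```text
[[-0.0295 -0.0621]
 [-0.0291 -0.1098]] [-0.0293 -0.086 ] 0.46134012169521377
near top corners [[-0.0597 -0.0415]
 [-0.0592 -0.1305]]
tips [[-0.0605 -0.0548]
 [-0.062  -0.1066]
 [-0.0818 -0.0805]]
```

Emit:
send_rows(
  steps=[255,0,1.5,0,0,0,0,255,0,3.5,0,0,0,0,255,3,4,0,0,0,0,255,7,4,0,0,0,0,255,11,4,0,0,0,0,255,15,4,0,0,0,-7,255,17,4,0,0,0,-14,255,17,3,0,0,0,-21,255,17,1.5,0,0,0,-28,255,17,0,0,0,0,-35,255,17,-1.5,0,0,0,-42,255,17,-2.4,0,0,0,-45],
)

```text
time_s: 7.47
tcp_pos: [0.4924, -0.2309, 0.0609]
tcp_rot: [0.948, -0.319, 0.002, 0.0]
wrist_force: [0.1, 0.1, -1.0]
grip_width: 0.0192
```

Emit:
send_rows(
  steps=[255,0,0,0,0,0,0,255,0,0,0,0,0,0],
)

```text
time_s: 7.63
tcp_pos: [0.4906, -0.2304, 0.0604]
tcp_rot: [0.947, -0.323, 0.001, 0.0]
wrist_force: [0.0, 0.8, -1.7]
grip_width: 0.0195
```

```bash
python3 look.py t7; python3 - <<'E'
from h import *
L=.1195
v=np.array([-.060,-.131]); d=np.array([1,1])/2**.5
plan([*j2w(*(v-d*(L+.010))),.060],52.4)
plan([*j2w(*(v-d*L)),.060],52.4)
E
```

```text
7.6333 [ 0.4906 -0.2304  0.0604] [ 0.0459  0.8448 -1.6588] 0.019491722197419854 jig xy [-0.1773 -0.2523]
shift cm [-0.2262 -3.9535  0.0286] turn deg [-0.0031 -0.0204 -0.0508] yaw now 52.3492442886721
shift cm [-0.2271 -4.9535  0.0286] turn deg [-0.0031 -0.0204 -0.0508] yaw now 52.3492442886721
```

View pics/t7z.png

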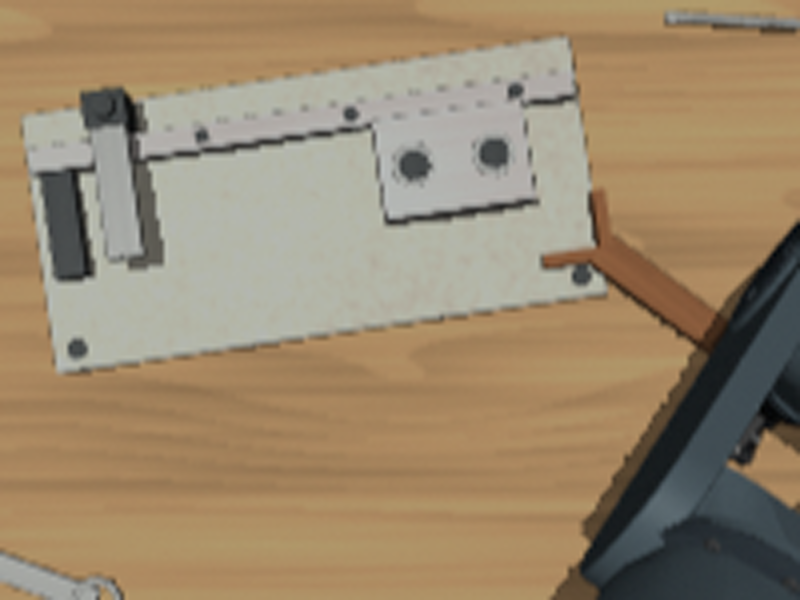

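Emit:
send_rows(
  steps=[255,-0.2,-1,0,0,0,0,255,-0.2,-2,0,0,0,0,255,-0.2,-3,0,0,0,0,255,-0.2,-3.6,0,0,0,0,255,-0.2,-4.1,0,0,0,0,255,-0.2,-4.4,0,0,0,0,255,-0.2,-4.6,0,0,0,0,255,-0.2,-4.6,0,0,0,0],
)

```text
time_s: 8.35
tcp_pos: [0.5167, -0.1924, 0.0603]
tcp_rot: [0.947, -0.322, 0.0, 0.0]
wrist_force: [-0.6, -0.8, -1.7]
grip_width: 0.0189
```

```bash
python3 look.py t8; python3 - <<'E'
from h import *
im=cv2.imread("pics/t8.png");cv2.imwrite("pics/t8zz.png",cv2.resize(im[165:235,315:395],None,fx=8,fy=8,interpolation=cv2.INTER_CUBIC))
E
```

```text
8.35 [ 0.5167 -0.1924  0.0603] [-0.6214 -0.8137 -1.6537] 0.01891013328490584 jig xy [-0.1466 -0.218 ]
```

View pics/t8zz.png

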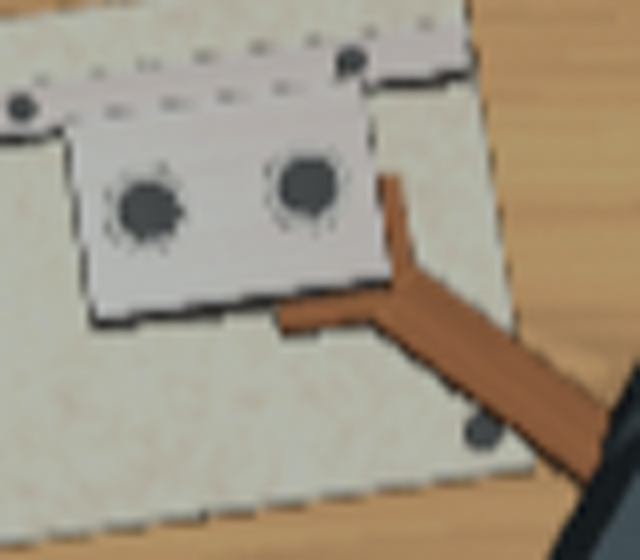

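Emit:
send_rows(
  steps=[255,0,-0.28,0,0,0,0,255,-0.07,-0.49,0,0,0,0,255,-0.35,-0.78,0,0,0,0,255,-0.64,-1.06,0,0,0,0,255,-0.92,-1.34,0,0,0,0,255,-1.2,-1.63,0,0,0,0,255,-1.48,-1.91,0,0,0,0,255,-1.77,-2.19,0,0,0,0,255,-2.05,-2.47,0,0,0,0,255,-2.33,-2.76,0,0,0,0,255,-2.62,-3.04,0,0,0,0],
)

```text
time_s: 9.32
tcp_pos: [0.5136, -0.1538, 0.0605]
tcp_rot: [0.947, -0.322, -0.0, 0.001]
wrist_force: [-3.0, -6.1, 0.1]
grip_width: 0.019
```

```bash
python3 look.py t9; python3 - <<'E'
from h import *
im=cv2.imread("pics/t9.png");cv2.imwrite("pics/t9zz.png",cv2.resize(im[165:235,305:385],None,fx=8,fy=8,interpolation=cv2.INTER_CUBIC))
s=status.observe();print(yawpitch(s)[0]+90, R.from_euler('z',-7.4,degrees=True).apply(s["wrist_force"]))
E
```

```text
9.3167 [ 0.5136 -0.1538  0.0605] [-3.0128 -6.0873  0.1376] 0.01896066794129671 jig xy [-0.1447 -0.1793]
52.44416606468453 [-3.8377 -3.8293  0.0078]
```

View pics/t9zz.png

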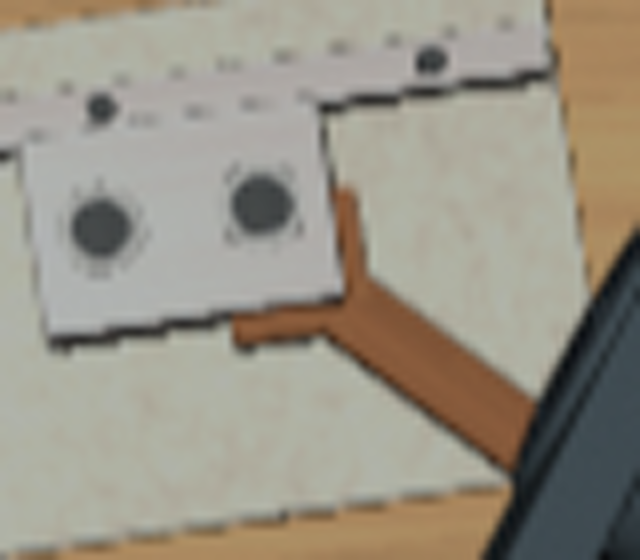

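Emit:
send_rows(
  steps=[255,-0.28,-0.28,0,0,0,0,255,-0.57,-0.57,0,0,0,0,255,-0.85,-0.85,0,0,0,0,255,-1.13,-1.13,0,0,0,0,255,-1.41,-1.41,0,0,0,0,255,-1.7,-1.7,0,0,0,0,255,-1.98,-1.98,0,0,0,0,255,-2.26,-2.26,0,0,0,0,255,-2.55,-2.55,0,0,0,0,255,-2.83,-2.83,0,0,0,0],
)

```text
time_s: 10.2
tcp_pos: [0.5083, -0.1141, 0.0604]
tcp_rot: [0.947, -0.322, -0.0, 0.001]
wrist_force: [-4.6, -7.3, 0.7]
grip_width: 0.0194
```

```bash
python3 look.py t10; python3 - <<'E'
from h import *
s=status.observe();print(yawpitch(s)[0]+90, R.from_euler('z',-7.4,degrees=True).apply(s["wrist_force"]))
E
```

```text
10.2 [ 0.5083 -0.1141  0.0604] [-4.6445 -7.2593  0.6983] 0.019412977194433266 jig xy [-0.1448 -0.1393]
52.45063315367697 [-4.4611 -4.5277  0.3319]
```

View pics/t10z.png

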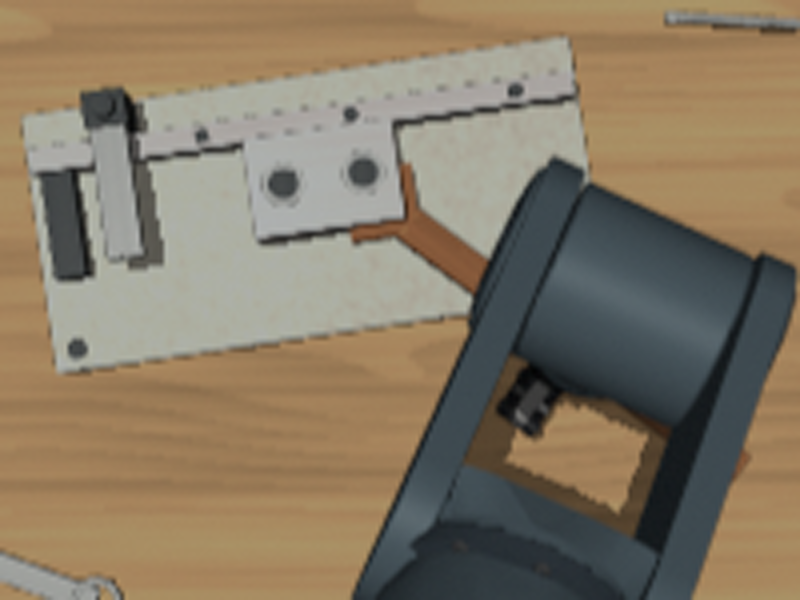

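Emit:
send_rows(
  steps=[255,-0.28,-0.28,0,0,0,0,255,-0.57,-0.57,0,0,0,0,255,-0.85,-0.85,0,0,0,0,255,-1.13,-1.13,0,0,0,0,255,-1.41,-1.41,0,0,0,0,255,-1.7,-1.7,0,0,0,0,255,-1.98,-1.98,0,0,0,0,255,-2.26,-2.26,0,0,0,0,255,-2.55,-2.55,0,0,0,0,255,-2.83,-2.83,0,0,0,0,255,-3.11,-3.11,0,0,0,0,255,-3.39,-3.39,0,0,0,0],
)

```text
time_s: 11.25
tcp_pos: [0.502, -0.0666, 0.0604]
tcp_rot: [0.947, -0.322, -0.001, 0.001]
wrist_force: [-5.1, -7.8, 1.4]
grip_width: 0.0193
```

```bash
python3 look.py t11; python3 - <<'E'
from h import *
s=status.observe();print(yawpitch(s)[0]+90, R.from_euler('z',-7.4,degrees=True).apply(s["wrist_force"]))
E
```

```text
11.25 [ 0.502  -0.0666  0.0604] [-5.0949 -7.8268  1.3589] 0.019314902803712144 jig xy [-0.145  -0.0914]
52.45637250381666 [-4.1781 -5.0839  1.6661]
```

View pics/t11z.png

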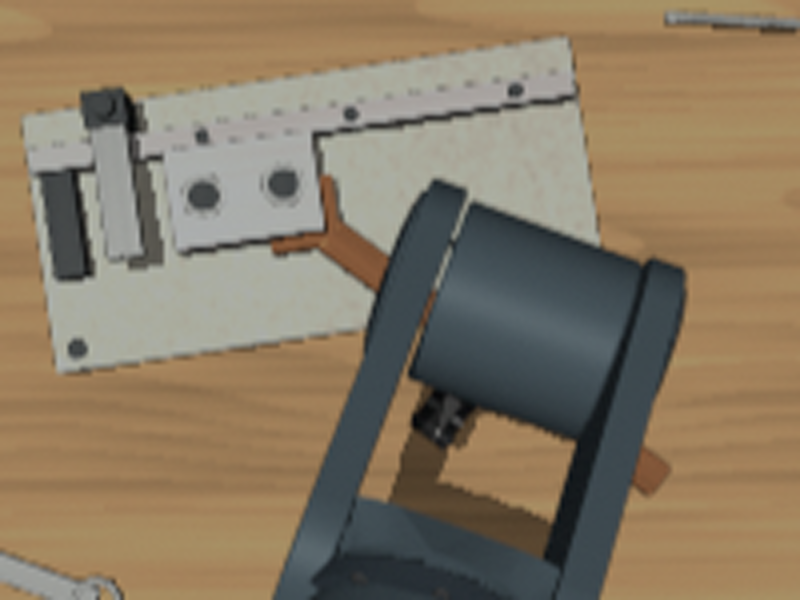

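Emit:
send_rows(
  steps=[255,-0.28,-0.28,0,0,0,0,255,-0.57,-0.57,0,0,0,0,255,-0.85,-0.85,0,0,0,0,255,-1.13,-1.13,0,0,0,0,255,-1.41,-1.41,0,0,0,0,255,-1.7,-1.7,0,0,0,0,255,-1.98,-1.98,0,0,0,0,255,-2.26,-2.26,0,0,0,0,255,-2.55,-2.55,0,0,0,0,255,-2.83,-2.83,0,0,0,0,255,-3.11,-3.11,0,0,0,0,255,-3.39,-3.39,0,0,0,0],
)

```text
time_s: 12.3
tcp_pos: [0.4956, -0.019, 0.0603]
tcp_rot: [0.947, -0.322, -0.001, 0.001]
wrist_force: [-5.7, -8.7, 2.6]
grip_width: 0.0194
```

Emit:
send_rows(
  steps=[255,-0.14,-0.14,0,0,0,0,255,-0.28,-0.28,0,0,0,0,255,-0.42,-0.42,0,0,0,0,255,-0.5,-0.5,0,0,0,0],
)

```text
time_s: 12.63
tcp_pos: [0.4946, -0.0119, 0.0603]
tcp_rot: [0.947, -0.322, -0.001, 0.001]
wrist_force: [-8.4, -13.9, 5.1]
grip_width: 0.0195
```

```bash
python3 look.py t12; python3 - <<'E'
from h import *
s=status.observe();print(yawpitch(s)[0]+90, R.from_euler('z',-7.4,degrees=True).apply(s["wrist_force"]))
E
```

```text
12.6333 [ 0.4946 -0.0119  0.0603] [ -8.4363 -13.901    5.1112] 0.01950028759573579 jig xy [-0.1453 -0.0362]
52.46767142949839 [-6.1461 -7.954   2.2614]
```

View pics/t12z.png

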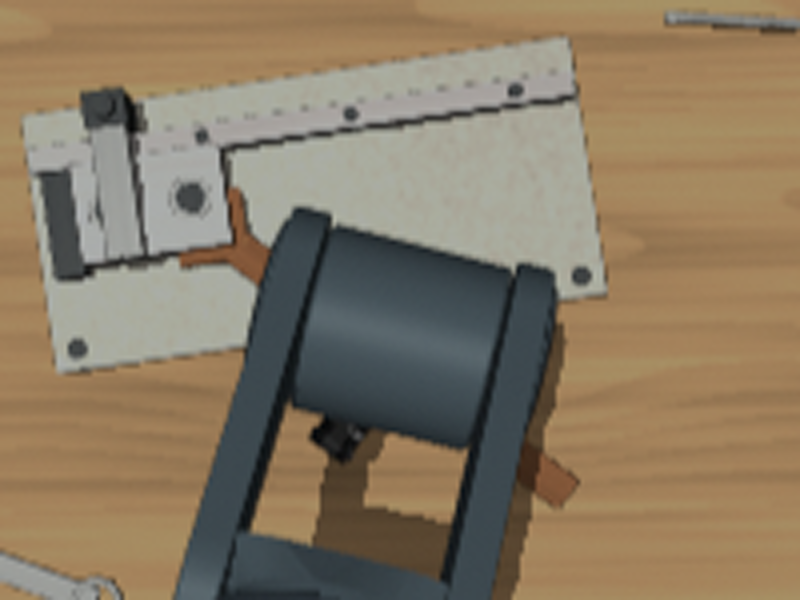

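Emit:
send_rows(
  steps=[255,-0.07,-0.07,0,0,0,0,255,-0.14,-0.14,0,0,0,0,255,-0.14,-0.14,0,0,0,0],
)

```text
time_s: 12.93
tcp_pos: [0.4945, -0.0117, 0.0606]
tcp_rot: [0.947, -0.322, -0.0, 0.003]
wrist_force: [-7.5, -16.0, 2.9]
grip_width: 0.0192
```

```bash
python3 look.py t13; python3 - <<'E'
from h import *
im=cv2.imread("pics/t13.png");cv2.imwrite("pics/t13zz.png",cv2.resize(im[165:235,230:310],None,fx=8,fy=8,interpolation=cv2.INTER_CUBIC))
s=status.observe();print(yawpitch(s)[0]+90, R.from_euler('z',-7.4,degrees=True).apply(s["wrist_force"]))
im=vision.read_camera("side")[:,:,::-1]; cv2.imwrite("pics/s13.png",cv2.resize(im[200:310,220:370],None,fx=5,fy=5,interpolation=cv2.INTER_CUBIC))
E
```

```text
12.9333 [ 0.4945 -0.0117  0.0606] [ -7.5087 -15.956    2.9085] 0.01923133259299203 jig xy [-0.1453 -0.036 ]
52.460528481902 [ -9.7196 -14.5015   3.8598]
```

View pics/t13zz.png

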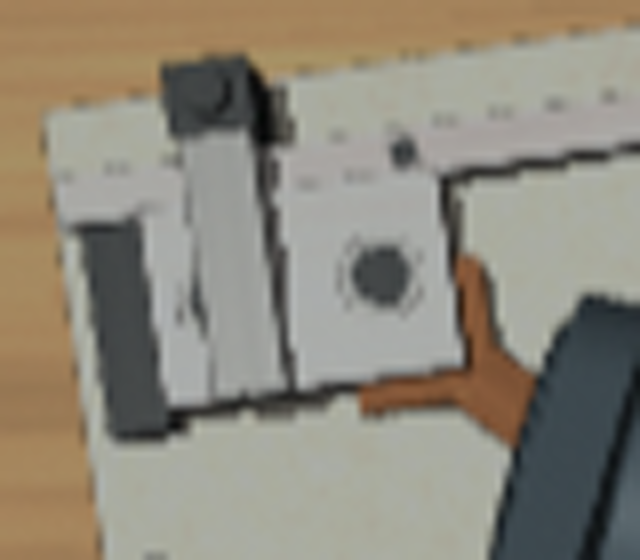

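View pics/s13.png

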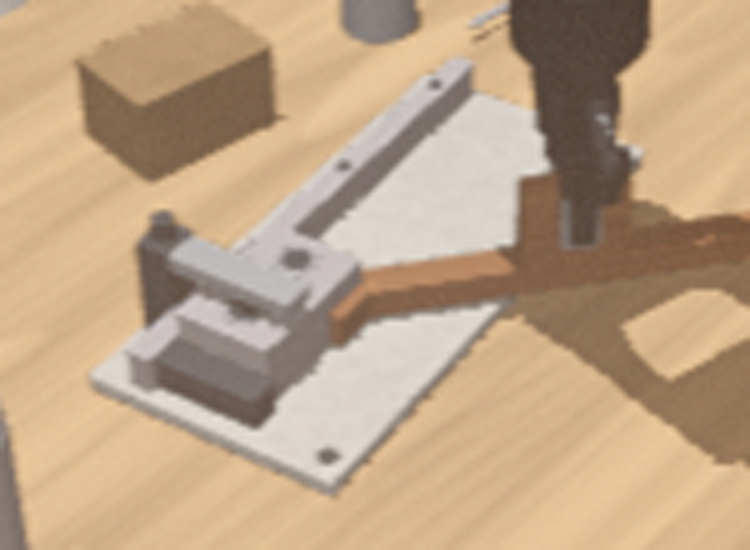

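Emit:
send_rows(
  steps=[255,0,0.2,0,0,0,0,255,0,0.6,0,0,0,0,255,0,1.2,0,0,0,0,255,0,2.2,0,0,0,0,255,0,4,0,0,0,0,255,0,6,0,0,0,0,255,0,7,0,0,0,0,255,0,7,0,0,0,0],
)

```text
time_s: 13.7
tcp_pos: [0.4514, -0.0654, 0.0601]
tcp_rot: [0.946, -0.323, -0.0, 0.0]
wrist_force: [0.4, -0.4, -2.3]
grip_width: 0.0195
```

```bash
python3 look.py t14; python3 - <<'E'
from h import *
im=cv2.imread("pics/t14.png");cv2.imwrite("pics/t14zz.png",cv2.resize(im[165:235,230:310],None,fx=8,fy=8,interpolation=cv2.INTER_CUBIC))
c=vision.calibration("top")
Z=lambda l:(np.array(l,float)+.5)/8-.5+[230,165]
print(w2j(onz(c,Z([(381,274),(466,363)]),.052)))
plan([.425,-.315,.12],42.4)
E
```

```text
13.7 [ 0.4514 -0.0654  0.0601] [ 0.3906 -0.4209 -2.3219] 0.0195053990716101 jig xy [-0.195  -0.0836]
[[-0.0297  0.0717]
 [-0.0595  0.0505]]
shift cm [13.1333 21.4676 -5.9742] turn deg [-0.0163  0.0088  9.9176] yaw now 52.317598108646045
```

View pics/t14zz.png

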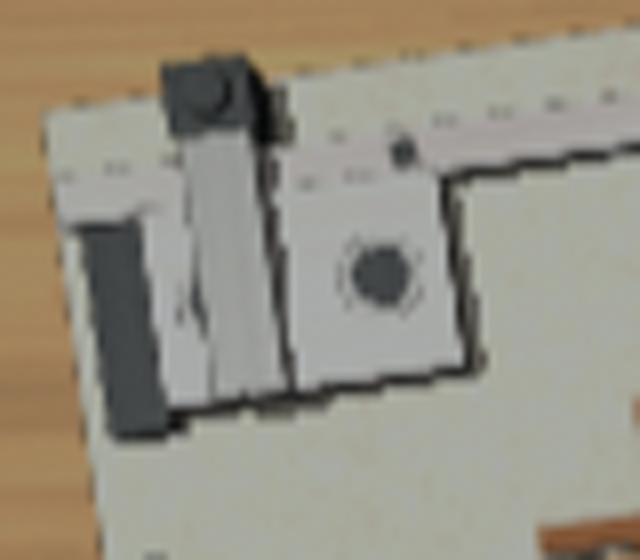

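The block is home. Its near corner measures (−59.5, +50.5) mm against an ideal (−60, +50). Next I lay the stick down.

Emit:
send_rows(
  steps=[255,0,0,-3,0,0,0,255,0,1.5,-6,0,0,0,255,2,4.5,-6,0,0,2,255,4,7.5,-6,0,0,4,255,6,10.5,-6,0,0,6,255,8,13.5,-6,0,0,8,255,10,16.5,-6,0,0,9.9,255,11.7,19.5,-6,0,0,9.9,255,13.1,21.5,-6,0,0,9.9,255,13.1,21.5,-6,0,0,9.9,255,13.1,21.5,-6,0,0,9.9,255,13.1,21.5,-6,0,0,9.9],
)

```text
time_s: 14.75
tcp_pos: [0.4257, -0.3135, 0.1199]
tcp_rot: [0.915, -0.402, -0.0, -0.001]
wrist_force: [-0.4, 0.6, -1.9]
grip_width: 0.0193
```

```bash
python3 - <<'E'
from h import *
plan([.425,-.315,.0445],42.4)
im=vision.read_camera("wrist"); cv2.imwrite("pics/w15.png",im[:,:,::-1])
im=vision.read_camera("top"); cv2.imwrite("pics/t15.png",im[:,:,::-1])
E
```

```text
shift cm [0.0693 0.1604 7.5371] turn deg [-0.0349  0.0696  0.1512] yaw now 42.55117423674491
```

View pics/w15.png

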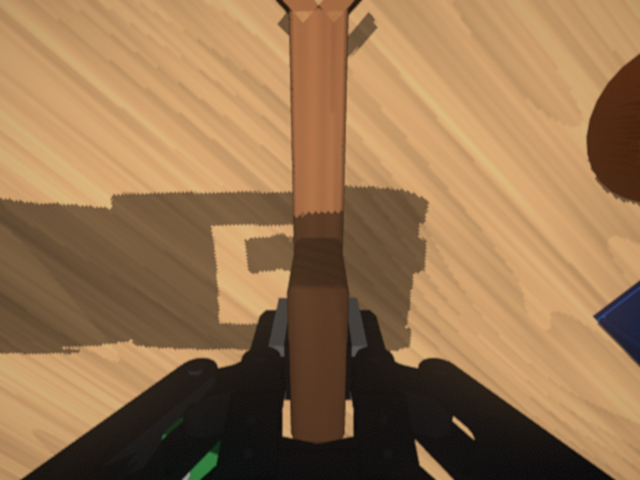

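View pics/t15.png

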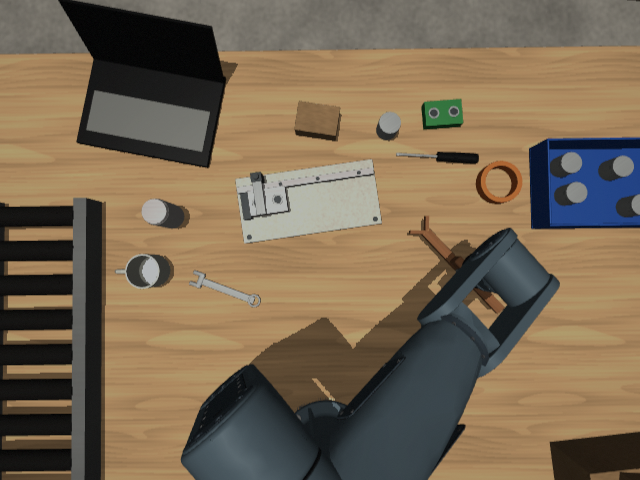

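The stick sits in the grip as it did when picked up. In the wrist view its notch is again at the top edge near (318,8), and the bystanders look unmoved. I'll lower it.

Emit:
send_rows(
  steps=[255,0.1,0.1,3,0,0,0.1,255,0.1,0.1,5.5,0,0,0.1,255,0.1,0.1,6.8,0,0,0.1,255,0.1,0.1,7.2,0,0,0.1,255,0.1,0.1,7.4,0,0,0.1,255,0.1,0.1,7.5,0,0,0.1,255,0.1,0.1,7.55,0,0,0.1,255,0.1,0.1,7.55,0,0,0.1,255,0.1,0.1,7.55,0,0,0.1],
)

```text
time_s: 15.6
tcp_pos: [0.4261, -0.3164, 0.0458]
tcp_rot: [0.915, -0.403, 0.001, 0.0]
wrist_force: [0.3, -0.3, -1.9]
grip_width: 0.0193
```

Emit:
send_rows(
  steps=[255,0,0,0.05,0,0,0,255,0,0,0.1,0,0,0,255,0,0,0.1,0,0,0,255,0,0,0.1,0,0,0],
)

```text
time_s: 15.93
tcp_pos: [0.4255, -0.316, 0.0438]
tcp_rot: [0.915, -0.403, 0.0, -0.0]
wrist_force: [0.4, 0.4, -1.6]
grip_width: 0.0191
```

Emit:
send_rows(
  steps=[255,0,0,0.05,0,0,0,255,0,0,0.05,0,0,0,255,0,0,0.05,0,0,0],
)

```text
time_s: 16.18
tcp_pos: [0.4256, -0.316, 0.0437]
tcp_rot: [0.915, -0.403, 0.0, 0.0]
wrist_force: [-1.4, 2.3, 4.3]
grip_width: 0.0189
```

Force contact with the bench shows (fz went from −1.6 to +4.3 N). I'll open gradually and then lift straight up.

Emit:
send_rows(
  steps=[180,0,0,0,0,0,0,160,0,0,0,0,0,0,130,0,0,0,0,0,0,90,0,0,0,0,0,0,40,0,0,0,0,0,0,0,0,0,0,0,0,0,0,0,0,0,0,0,0,0,0,0,0,0,0,0,0,0,0,0,0,0,0],
)

```text
time_s: 16.93
tcp_pos: [0.4255, -0.3159, 0.0433]
tcp_rot: [0.915, -0.403, -0.0, -0.0]
wrist_force: [-1.2, -0.1, -0.5]
grip_width: 0.0855
```

Emit:
send_rows(
  steps=[0,0,0,-2,0,0,0,0,0,0,-5,0,0,0,0,0,0,-9,0,0,0,0,0,0,-13,0,0,0,0,0,0,-16,0,0,0,0,0,0,-16,0,0,0,0,0,0,-16,0,0,0],
)

```text
time_s: 17.52
tcp_pos: [0.4265, -0.317, 0.2057]
tcp_rot: [0.915, -0.403, 0.002, 0.001]
wrist_force: [0.5, 0.8, -0.3]
grip_width: 0.0855
```

```bash
python3 - <<'E'
from h import *
s=status.observe(); im=vision.read_camera("wrist"); cv2.imwrite("pics/w16.png",im[:,:,::-1]);print(s["tcp_pos"],s["time_s"])
im=vision.read_camera("top"); cv2.imwrite("pics/t16.png",im[:,:,::-1]); cv2.imwrite("pics/t16zz.png",cv2.resize(im[165:235,230:310,::-1],None,fx=8,fy=8,interpolation=cv2.INTER_CUBIC))
a=cv2.imread("pics/top0.png").astype(int)
for n,(x0,y0,x1,y1) in dict(carton=(290,95,350,145),sleeve=(370,105,410,145),driver=(390,145,485,170),tape=(470,155,528,208),wrench=(185,262,265,312),can=(135,192,190,232),cup=(110,248,178,295),board=(290,160,300,250)).items():
    print(n,abs(a[y0:y1,x0:x1]-im[y0:y1,x0:x1,::-1]).mean())
c=vision.calibration("wrist")
E
```

```text
[ 0.4265 -0.317   0.2057] 17.5167
carton 5.051
sleeve 5.6310416666666665
driver 5.035508771929824
tape 5.045001084363479
wrench 6.05675
can 5.3578787878787875
cup 5.197851481017939
board 7.157407407407407
```

View pics/w16.png

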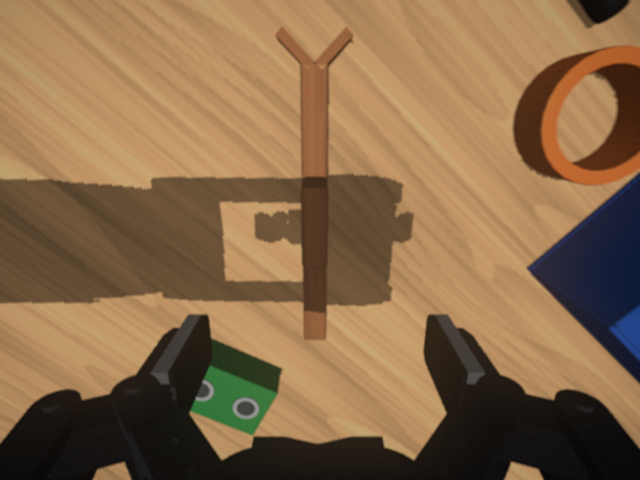

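View pics/t16.png

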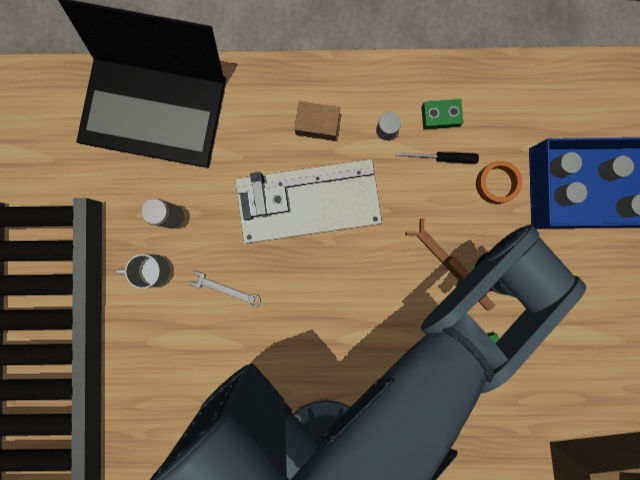

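View pics/t16zz.png

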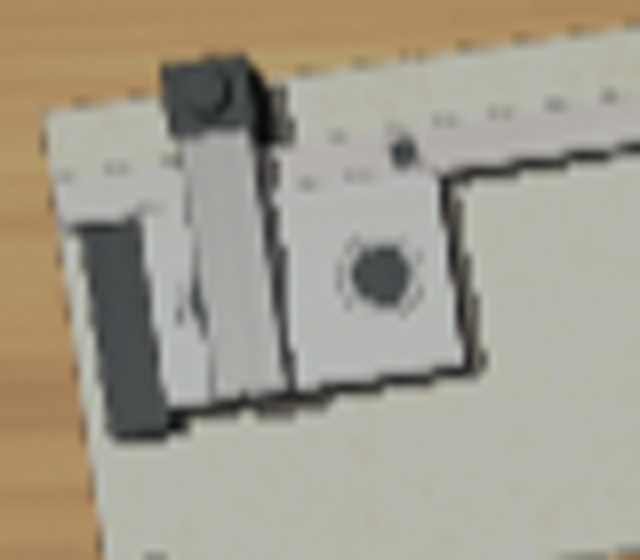

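The stick lies flat and upright on the bench at its starting spot. In the wrist view its notch is near (315,64) and its tail near (315,338), and its nose is well clear of the jig. The block sits in the corner of fence and stop, with the visible bore at (380,273) in the enlargement, the same as before the stick moved away. The bystanders are where they started. I'm handing in.

```bash
python3 -c "
from plant import ticket; print(ticket.sign_off())"
```

```text
the job is handed in; nothing more can be done
None
```

The block is home against the fence and the end stop. The stick is back flat on the bench where it started, and the job was handed in at about 17.6 s of the 64 s allowed.

**What I did:**
- I took the stick by its grip and pushed both prong tips against the block's long side, which squared it to the fence.
- I then set the notch on the block's near right-hand corner and fed it along the fence in short moves. It stopped advancing at the end stop, with the force rising to about 17 N.
- I drew the stick back and laid it down at its original spot.

**Last checks (top and wrist cameras, good to about 2 mm):**

| Check | Measured | Expected |
|---|---|---|
| Block squared at infeed, centre from fence | −29 mm | −30 mm |
| Block squared at infeed, angle to fence | about 0.5° | under 4.6° (0.08 rad) |
| Block home, near corner in the fence frame | (−59.5, +50.5) mm | (−60, +50) mm |

- **Stick:** it lies right way up, clear of the jig and the block.
- **Bystanders:** the before and after pictures showed no movement of any of them.

No check failed or disagreed. The gauge arm hides one of the block's two bores from above, so the home position rests on the other bore and the near corner.

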